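Press a keyed stub axle into a rover wheel hub and hold it

ROBOT

A 6-joint arm with a two-finger parallel gripper is mounted at the origin on the work surface. World frame = base frame: x ahead of the robot, y to its left, z up, the work surface at z = 0. Lengths are in m, angles in degrees, forces in N, time in s.
With the tool pointing down it reaches from about 0.325 to 0.85 m from the base axis. Payload 15.5 kg.
Tool frame: the origin (TCP) lies midway between the tips of the shut fingers; the grasp point (between the pads) lies 19 mm behind it; y points along the fingers, x is the direction in which the jaws open and shut, and the axes are right-handed (so a half turn about y gives the same grasp; the last joint's range is limited). The gripper opens to 91 mm and grips with 3 to 60 N. Pads are 32 mm wide; open, the fingers measure 118 mm over their backs; the gripper's body (76 mm by 178 mm) begins 60 mm behind the grasp point.
Start: joints at [65.002, 28.281, 77.091, -0, 74.628, -5.472], TCP at [0.209, 0.589, 0.214] pointing down, gripper open.
Joint ranges: [-166.48, 166.48], [-47.26, 123.95], [12.59, 153.08], [-70.14, 250.14], [6.76, 159.57], [-176.63, 176.63]. Speed limits (degrees/s): [108.29, 108.29, 147.25, 172.46, 172.46, 172.46].

INTERFACE

Orientations are given as a 3x3 rotation matrix whose columns are the frame's x, y, z axes.
In Python, from bench import ctrl gives the robot as it stands. The module is installed in compiled form; this text tells all that it offers. Calls block until the motion is done:
- ctrl.goto(position, orientation): joint-space move of the TCP to a pose.
- ctrl.move_l(position, vel=0.15, ori=None, contact_N=None): straight line of the TCP; ori=None keeps the orientation; vel is the mean speed in m/s. With contact_N (N) it stops when the force on the tool has changed by that much, and returns True; else False.
- ctrl.movej(angles): joint-space move.
- ctrl.command_gripper(opening): opening from 0.0 (shut) to 1.0 (fully open); the grip force is fixed at half the most; returns when the fingers have stopped.
- ctrl.sleep(seconds).
- ctrl.ik(position, orientation): joint angles nearest the present ones, or None.
- ctrl.read_camera(name): name is "side" or "top" or "wrist"; returns the picture (384x512x3 uint8, blue, green, red); there is no depth.
- ctrl.camera_params(name): a dict with "fx", "fy", "cx", "cy" (pixels), "pose" (4x4, takes a point from camera to world coordinates); the wrist camera has in their place "T_tool_cam" (4x4, takes a point from camera to tool coordinates, whose origin is the TCP and whose axes are the tool frame's). Camera axes: x right, y up, looking along -z (the intrinsics and any distortion apply to the point x, -y, -z); pixel columns grow to the right and rows downward; lengths in m; the calibration is good to about 2 mm. A picture is of the moment at which its call begins: read the wrist's pose just before it. camera_params takes no time and is no camera call.
A pose or a line that the arm cannot do raises ctrl.MotionError and nothing moves.
- ctrl.sign_off(): hands the job in, once; it reports no verdict.
Readings, each from a call of its own:
- ctrl.current_t(): time.
- ctrl.current_q(): joint angles.
- ctrl.current_dq(): joint speeds.
- ctrl.current_effort(): joint torques, N m.
- ctrl.current_tool_pos(): TCP position.
- ctrl.current_eef_rot(): TCP orientation.
- ctrl.current_contact_force(): force on the tool from outside, world axes, zero at the start.
- ctrl.current_wrist_torque(): the same for the moment, N m.
- ctrl.current_grip_width(): opening from 0.0 (shut) to 1.0 (fully open).
Only numpy, scipy, OpenCV 4.12 (cv2) and the standard library are available. Lean on these libraries where they do the work, as an engineer would, in place of code of your own. Each camera call takes 0.05 s, during which the arm holds its last target.

TASK

Draw the red-headed locating pin out of the wheel's hub and park it upright in the open notch on the jig's blue side arm, its collar resting on top, and let go of it. Then take the keyed axle (blue square head) from the wooden holder and push it down into the hub, turning it until its key slips into the keyway, and keep pushing until its flange is fully home on the hub face. A spring in the hub pushes it back out, so finish while still holding it pressed home, and leave the plain axle, the bottle and the tin alone.

Things in the scene. Friction and masses are not known exactly. Their poses are not given: they have to be found in the camera images.
- jig: Grey base plate 170 x 170 x 12 mm, fixed; on it a rover wheel clamped flat (tyre 120 mm across, top at 42 mm; four clamps, tops at 47 mm). Origin on the table under the hub's axis, z up. Aluminium hub 47 mm across, flat face 70 mm above the table; its keyway lies towards +x, shown by a yellow mark on the face. Blue side arm: 60 mm along x, 80 to 130 mm along +y, top at 50 mm.
- hub_mouth (a point): Centre of the hub's bore at the hub face (70 mm above the table), axes as the jig's. Bore 20.4 mm across; keyway 8.4 mm wide, reaching 17.8 mm from the axis towards +x, full depth. A brass spring ejector waits in the bore 32 mm below the face.
- notch (a point): Where the parked pin's axis should be, at the blue arm's top (50 mm above the table), axes as the jig's. The notch is a vertical slot 20 mm wide (along x) through the arm's full height, closed 10.5 mm behind this point (-y), open to +y 24 mm ahead; the pin goes in from above or from the open side and hangs by its collar.
- ejector (a joint): Brass spring ejector in the bore: 0 = fully up, grows as it is pressed down (m), stop at 0.014. The spring pushes up with 4 N at 0 and 0.5 N more per mm; with the axle home it reads 0.012 and pushes with 10 N.
- pin: Locating pin, 60 to 110 g, loose, standing in the hub's bore at the start. Steel stem 16 mm across and 28 mm long with a tapered tip, steel collar 28 mm across and 5 mm thick, above it a red round head 20 mm across and 28 mm tall. Origin on its axis at the underside of the collar, z up along the head.
- axle: Keyed stub axle, 150 to 300 g, loose, hanging upright by its flange in one hole of the holder. Origin on its axis at the underside of the flange, z up, x towards the key. Above: steel flange 40 mm across, 6 mm thick, then a blue square head 22 x 22 x 34 mm, faces square to x and y. Yellow marks on flange and head top show the key side. Home = origin at hub_mouth, x along the jig x.
- axle_tip (a point): Lower end of the keyed axle, 44 mm below its origin. The shaft is 18 mm across, its last 6 mm taper to 10 mm and its last 12 mm carry no key. The brass key, 6 mm wide, stands out to 13 mm from the axis and runs from 1 to 32 mm below the origin: it meets the hub face when the origin is 32 mm above it.
- holder: Wooden block 75 x 175 x 58 mm, fixed, origin under its centre, z up; two through holes 31 mm across at 45 mm to either side along its y. One holds the keyed axle, the other the plain axle.
- plain_axle: Bystander: axle of the same sizes without a key and with a round black head 22 mm across, hanging in the other hole. Origin at the underside of its flange. Leave it alone.
- bottle: Bystander: red bottle with white cap, 48 mm across, 100 mm tall, origin under its centre.
- tin: Bystander: flat yellow tin, 68 mm across, 28 mm tall, origin under its centre.

How it is judged:
By the outcome, as a careful person would: the job done as asked, in the order asked, and still so for the second after the job is handed in, while the arm keeps its last pose, push and grip.
It also fails if it takes over 51 s, if anything falls off the work surface, if the arm or the gripper's body presses on something with over 40 N, if the wrist force passes 120 N, or if a joint passes its speed limit or range.

## Working session

There is one attempt and no reset: what is moved stays moved. The work goes in short steps, each a Python script; the robot and the scene stay as the last script left them, time stands still between calls to the robot, and variables do not carry over. Pictures are saved under pics/ and viewed, and the job is handed in when it is done.

```bash
mkdir -p pics; ls; python3 - <<'E'
from bench import ctrl
import cv2
print(ctrl.current_t())
for n in ["side","top","wrist"]:
    im=ctrl.read_camera(n); cv2.imwrite(f"pics/{n}0.png",im)
    p=ctrl.camera_params(n); print(n,p)
print(ctrl.current_tool_pos(),ctrl.current_eef_rot(),ctrl.current_t())
E
```

```text
pics
0.0
side {'fx': 394.8001081475462, 'fy': 394.8001081475462, 'cx': 247.4869483104734, 'cy': 197.93217945481962, 'pose': array([[-0.72884791,  0.43871536, -0.52565156,  0.22393907],
       [-0.68460915, -0.47767332,  0.55058016,  0.4400197 ],
       [-0.00954175,  0.76115506,  0.64849975,  0.63194372],
       [ 0.        ,  0.        ,  0.        ,  1.        ]])}
top {'fx': 354.49566350624787, 'fy': 354.49566350624787, 'cx': 254.07778018331726, 'cy': 191.13972963785486, 'pose': array([[-0.02613405,  0.99671592, -0.07664459,  0.58224924],
       [-0.99960786, -0.02528452,  0.01203379, -0.00709912],
       [ 0.01005635,  0.07692903,  0.99698585,  0.98652926],
       [ 0.        ,  0.        ,  0.        ,  1.        ]])}
wrist {'fx': 268.1109142102829, 'fy': 268.1109142102829, 'cx': 253.53742943662877, 'cy': 190.9027405963699, 'T_tool_cam': array([[ 9.99999814e-01,  6.09714250e-04, -2.98499833e-06,
         3.96113992e-04],
       [-1.57699911e-04,  2.53910268e-01, -9.67227766e-01,
        -1.71002003e-01],
       [-5.88974630e-04,  9.67227586e-01,  2.53910317e-01,
         7.10744846e-02],
       [ 0.00000000e+00,  0.00000000e+00,  0.00000000e+00,
         1.00000000e+00]])}
[0.20876818 0.5888071  0.21346425] [[ 3.34246010e-01 -4.26871826e-04 -9.42485768e-01]
 [ 9.42485406e-01 -8.34511852e-04  3.34246260e-01]
 [-9.29195854e-04 -9.99999561e-01  1.23388209e-04]] 0.15
```

View pics/side0.png

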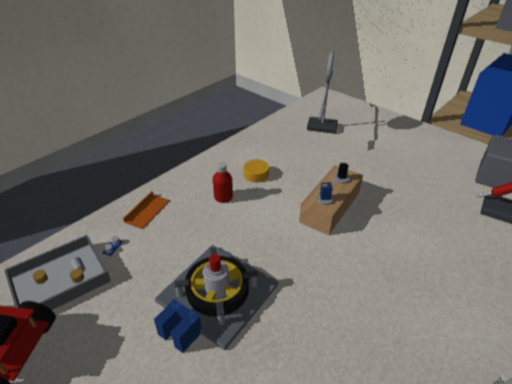

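View pics/top0.png

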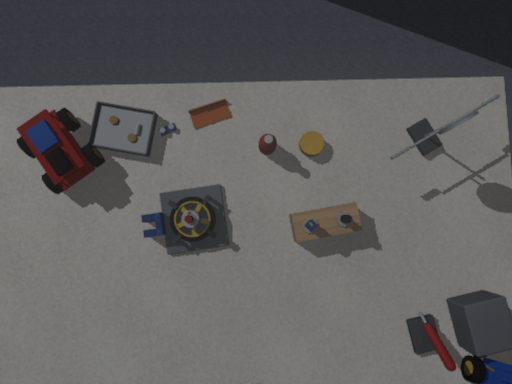

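View pics/wrist0.png

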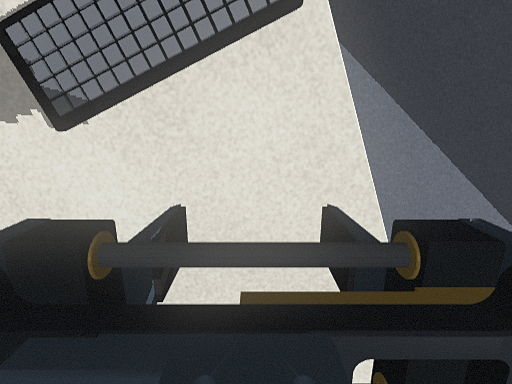

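```bash
cat > h.py <<'E'
import numpy as np, cv2
from bench import ctrl
def ray(name,px,T=None):
    p=ctrl.camera_params(name); M=p["pose"] if T is None else T
    d=np.array([(px[0]-p["cx"])/p["fx"],-(px[1]-p["cy"])/p["fy"],-1.])
    return M[:3,3],M[:3,:3]@d
def at(name,px,z,T=None):
    o,d=ray(name,px,T); return o+d*(z-o[2])/d[2]
def proj(name,P,T=None):
    p=ctrl.camera_params(name); M=p["pose"] if T is None else T
    c=M[:3,:3].T@(np.asarray(P,float)-M[:3,3])
    return np.array([p["cx"]+p["fx"]*c[0]/-c[2],p["cy"]+p["fy"]*-c[1]/-c[2]])
def wT(pos,R):
    T=np.eye(4);T[:3,:3]=R;T[:3,3]=pos
    return T@ctrl.camera_params("wrist")["T_tool_cam"]
def ori(deg):
    """tool down; jaw (x) axis at angle deg in world xy"""
    a=np.radians(deg); x=np.array([np.cos(a),np.sin(a),0]); y=np.array([0,0,-1.])
    return np.stack([x,y,np.cross(x,y)],1)
def snap(fn):
    p=ctrl.current_tool_pos();R=ctrl.current_eef_rot()
    im=ctrl.read_camera("wrist");cv2.imwrite(fn,im);T=wT(p,R);np.save(fn[:-4]+".npy",T);return im,T
def crop(im,x0,y0,x1,y1,s,fn):
    cv2.imwrite(fn,cv2.resize(im[y0:y1,x0:x1],None,fx=s,fy=s,interpolation=cv2.INTER_CUBIC))
E
python3 - <<'E'
from h import *
t=cv2.imread("pics/top0.png");s=cv2.imread("pics/side0.png")
crop(t,135,175,235,260,8,"pics/tj.png"); crop(t,285,190,365,250,8,"pics/th.png")
crop(s,145,240,285,345,5,"pics/sj.png"); crop(s,290,150,370,235,7,"pics/sh.png")
E
```

```text
(no output)
```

View pics/tj.png

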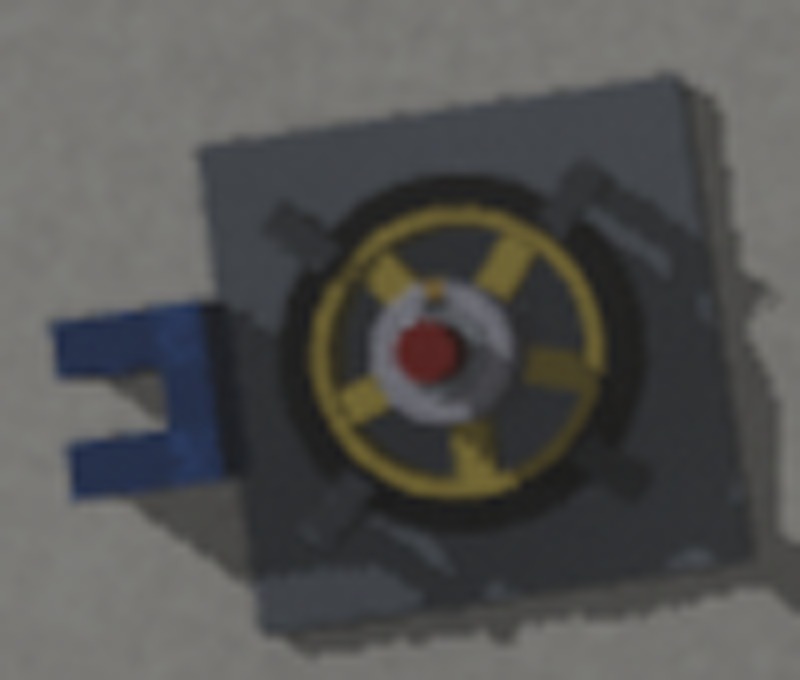

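View pics/th.png

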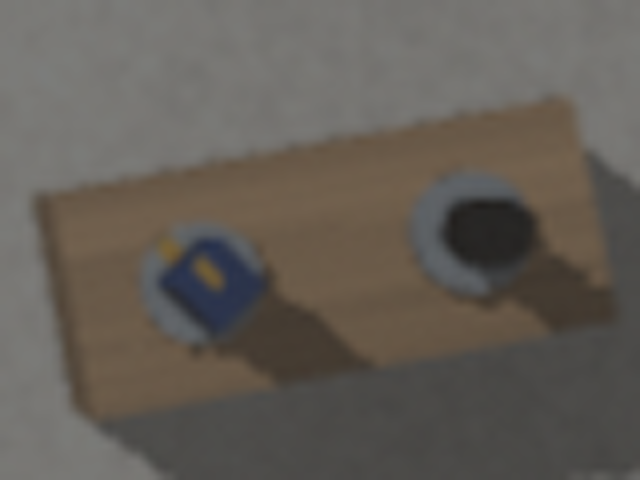

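View pics/sj.png

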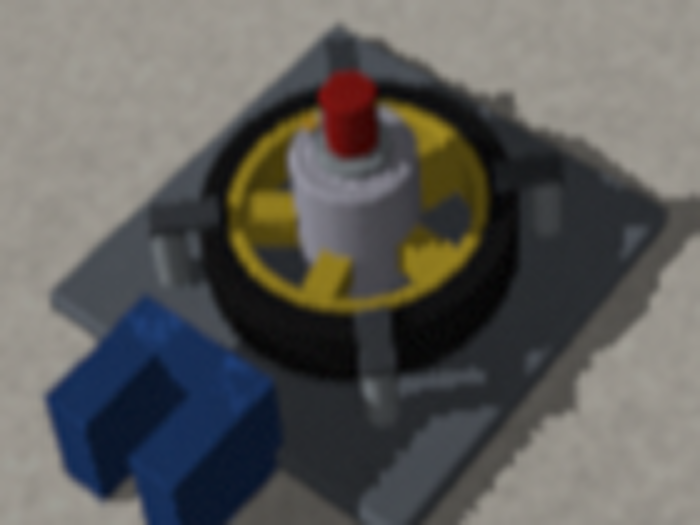

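View pics/sh.png

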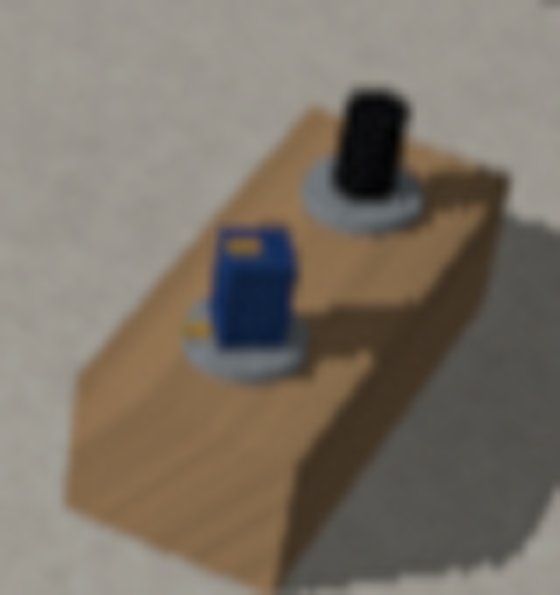

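```bash
python3 - <<'E'
from h import *
f=lambda x,y,ox,oy,z:at("top",(ox+(x-3.5)/8,oy+(y-3.5)/8),z)
c=[f(x,y,135,175,.012) for x,y in [(200,148),(672,75),(755,560),(262,630)]]
print("plate",np.round(c,4),np.mean(c,0)); 
e=[c[0]-c[1],c[3]-c[2],c[0]-c[3],c[1]-c[2]]
for v in e: print(np.linalg.norm(v[:2]),np.degrees(np.arctan2(v[1],v[0])))
print("pin head",f(429,352,135,175,.103),"hub",f(442,352,135,175,.07),"key",f(434,288,135,175,.07))
for p in [(52,322),(72,498),(57,377),(70,445),(165,370),(165,440)]: print("arm",f(*p,135,175,.05))
c=[f(x,y,285,190,.058) for x,y in [(40,197),(565,97),(620,320),(92,415)]]
print("holder",np.round(c,4),np.mean(c,0))
e=[c[0]-c[1],c[3]-c[2],c[0]-c[3],c[1]-c[2]]
for v in e: print(np.linalg.norm(v[:2]),np.degrees(np.arctan2(v[1],v[0])))
print("flange",f(205,285,285,190,.064),"fmark",f(168,250,285,190,.064),"head",f(215,287,285,190,.098),"hm",f(208,272,285,190,.098))
for n,px,z in [("pin head side",(145+348/5,240+85/5),.103),("axle head side",(290+255/7,150+240/7),.098)]: print(n,at("side",px,z))
E
```

```text
plate [[0.6585 0.241  0.012 ]
 [0.6796 0.0786 0.012 ]
 [0.513  0.0534 0.012 ]
 [0.494  0.221  0.012 ]] [0.58625139 0.14849238 0.012     ]
0.1638053244773033 97.40720017975264
0.16864292990979007 96.48562556205117
0.16571092320799055 6.9456776461873755
0.16845393938633688 8.591263890959416
pin head [0.58611733 0.14741183 0.103     ] hub [0.58615271 0.14901039 0.07      ] key [0.60677963 0.15133135 0.07      ]
arm [0.59940573 0.28013538 0.05      ]
arm [0.54180023 0.27371632 0.05      ]
arm [0.58135691 0.27853156 0.05      ]
arm [0.55905606 0.27433044 0.05      ]
arm [0.58271988 0.24320566 0.05      ]
arm [0.55986439 0.24331398 0.05      ]
holder [[ 0.5908 -0.1096  0.058 ]
 [ 0.6191 -0.2833  0.058 ]
 [ 0.5458 -0.2978  0.058 ]
 [ 0.5196 -0.1241  0.058 ]] [ 0.56883608 -0.2036855   0.058     ]
0.176031627613622 99.24553808320097
0.17567663783019044 98.55930304025276
0.07262617071265436 11.540454650929442
0.07471516769995663 11.194180554587149
flange [ 0.56088557 -0.16149172  0.064     ] fmark [ 0.57250779 -0.14989745  0.064     ] head [ 0.56096885 -0.15890606  0.098     ] hm [ 0.56569079 -0.15689546  0.098     ]
pin head side [0.58559949 0.14686873 0.103     ]
axle head side [ 0.561948   -0.16226763  0.098     ]
```

```bash
python3 - <<'E'
from h import *
h=np.array([.586,.148,0])
ctrl.goto([.586,.148,.19],ori(7)); print(ctrl.current_t())
im,T=snap("pics/w1.png")
print(ctrl.current_tool_pos(),ctrl.current_q())
for P in [(.586,.148,.07),(.586,.148,.103),(.573,.253,.05)]: print(proj("wrist",P,T))
crop(im,106,60,406,285,2.6,"pics/w1c.png")
E
```

```text
2.2333
[0.5857988  0.14890301 0.19003823] [8.59852722e+00 2.79468849e+01 8.18462969e+01 8.05270046e-03
 7.02037389e+01 1.51277803e+00]
[253.22658115 187.61516946]
[253.21885062 195.58020924]
[253.18314071  89.06504062]
```

View pics/w1.png

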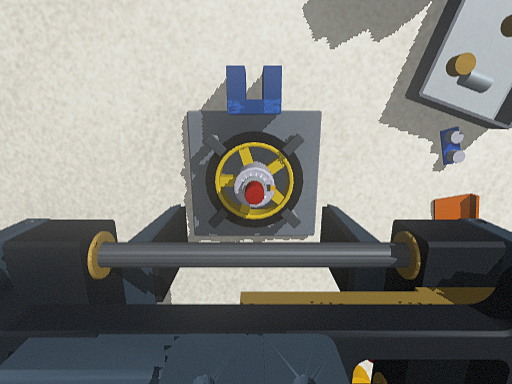

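```bash
python3 - <<'E'
from h import *
im=cv2.imread("pics/w1.png")
crop(im,215,140,305,215,8,"pics/w1h.png");crop(im,180,55,330,245,3.1,"pics/w1j.png")
E
```

```text
(no output)
```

View pics/w1h.png

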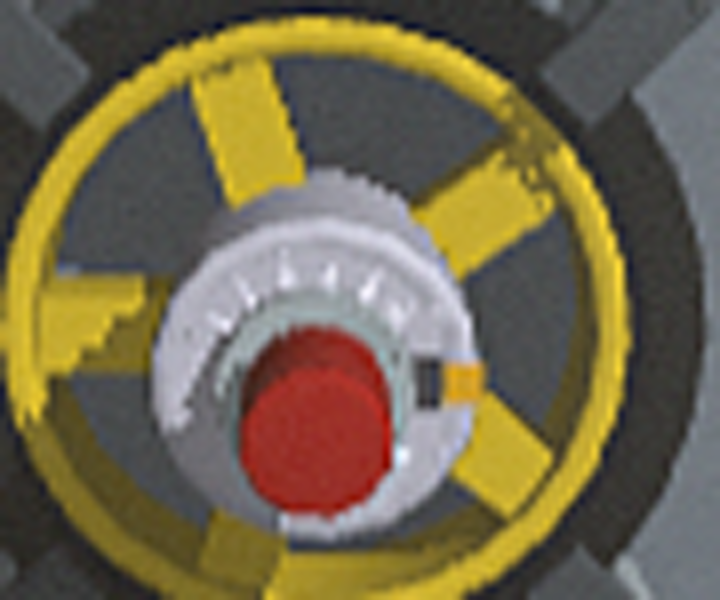

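View pics/w1j.png

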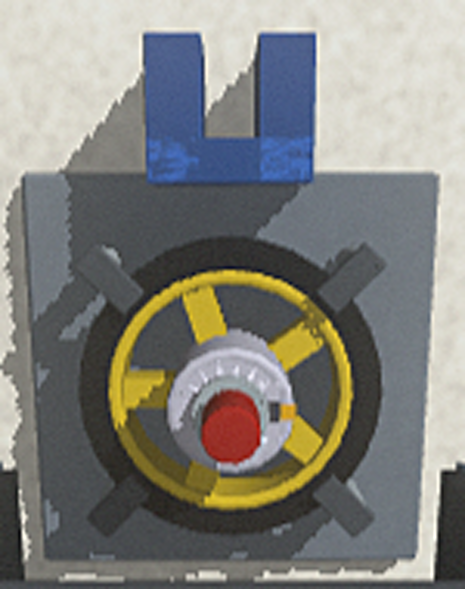

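```bash
python3 - <<'E'
from h import *
T=np.load("pics/w1.npy")
g=lambda x,y,ox,oy,s,z:at("wrist",(ox+(x+.5)/s-.5,oy+(y+.5)/s-.5),z,T)
G=lambda x,y,z:g(x,y,215,140,8,z)
hub=G(313.5,379,.07);pin=G(316,442,.103);key=G(463,383,.07);k2=G(430,384,.07)
print("hub",hub,"d",np.linalg.norm(G(152,379,.07)-G(475,379,.07)),np.linalg.norm(G(313,218,.07)-G(313,540,.07)))
print("pin",pin)
for k in(key,k2): v=k-hub;print(np.linalg.norm(v),np.degrees(np.arctan2(v[1],v[0])))
J=lambda x,y,z:g(x,y,180,55,3.1,z)
P={"plateTL":J(24,174,.012),"TR":J(440,174,.012),"BR":J(414,558,.012),"BL":J(45,556,.012)}
for k,v in P.items(): print(k,v)
c=list(P.values()); print(np.mean(c,0))
for a,b in [(1,0),(2,3),(0,3),(1,2)]:
  v=c[a]-c[b];print(np.linalg.norm(v),np.degrees(np.arctan2(v[1],v[0])))
for p in [(145,33),(203,33),(258,33),(316,33),(204,138),(257,138),(148,182),(313,182)]: print("arm",J(*p,.05))
def jig(h,yaw,p):
  a=np.radians(yaw);return h[:2]+np.array([[np.cos(a),-np.sin(a)],[np.sin(a),np.cos(a)]])@p
print("notch",jig(hub,7,[0,.106]))
E
```

```text
hub [0.5864852  0.14884635 0.07      ] d 0.045135242743928515 0.046348525731902325
pin [0.58673887 0.14889342 0.103     ]
0.02091043315381936 5.455884413718377
0.01630633589091128 4.503629840505797
plateTL [0.49413288 0.22167383 0.012     ]
TR [0.66037494 0.2422278  0.012     ]
BR [0.67980454 0.07636698 0.012     ]
BL [0.51365072 0.05688143 0.012     ]
[0.58699077 0.14928751 0.012     ]
0.1675078750847856 7.048214299134856
0.1672924920473191 6.688762548890402
0.16594420262959508 96.75458596595159
0.16699496778088097 96.68140509824664
arm [0.5417222  0.27317665 0.05      ]
arm [0.5615578  0.27563178 0.05      ]
arm [0.58036952 0.27796018 0.05      ]
arm [0.60020953 0.28041585 0.05      ]
arm [0.56585181 0.24156998 0.05      ]
arm [0.58452965 0.24387995 0.05      ]
arm [0.54759303 0.22418454 0.05      ]
arm [0.60649009 0.23146604 0.05      ]
notch [0.57356705 0.25405624]
```

```bash
cat >> h.py <<'E'
def acc(p,vel=.15,o=None,n=1):
    """line, then correct steady error"""
    p=np.array(p,float); ctrl.move_l(p,vel=vel,ori=o)
    cmd=p.copy()
    for _ in range(n):
        e=p-ctrl.current_tool_pos()
        if np.linalg.norm(e)<.0004: break
        cmd=cmd+e; ctrl.move_l(cmd,vel=.05,ori=o)
    return ctrl.current_tool_pos()-p
E
python3 - <<'E'
from h import *
O=ori(6.8)
print(acc([.5867,.1489,.12],.2,O), ctrl.current_t())
ctrl.move_l(ctrl.current_tool_pos()+[0,0,-.040],vel=.12,ori=O)
print(ctrl.current_tool_pos(),ctrl.current_contact_force())
ctrl.command_gripper(0.0)
print(ctrl.current_grip_width()*91,ctrl.current_t(),ctrl.current_contact_force(),ctrl.current_tool_pos())
ctrl.move_l(ctrl.current_tool_pos()+[0,0,.05],vel=.15,ori=O)
print(ctrl.current_contact_force(),ctrl.current_grip_width()*91,ctrl.current_t(),ctrl.current_tool_pos())
im,T=snap("pics/w2.png"); s=ctrl.read_camera("side"); crop(s,130,180,330,330,4,"pics/s2.png")
E
```

```text
[ 0.00047574 -0.00024866  0.00073827] 3.0333
[0.58721784 0.14864697 0.08093028] [ 0.08105375 -0.16919065 -0.04698977]
19.172250938377307 4.6 [-1.49714049 -0.54064957 -0.4963151 ] [0.5871376  0.14864935 0.08071488]
[ 0.10618471  0.53289913 -1.26966895] 19.176181240954577 5.0833 [0.58703681 0.14862767 0.13041544]
```

View pics/w2.png

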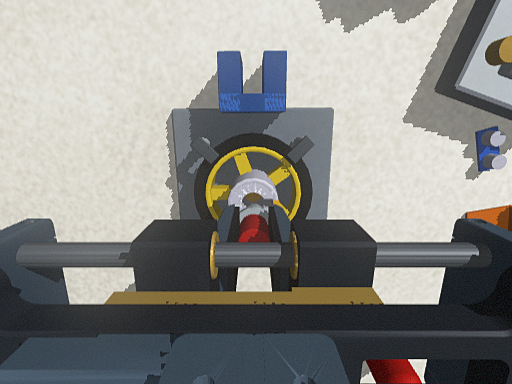

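View pics/s2.png

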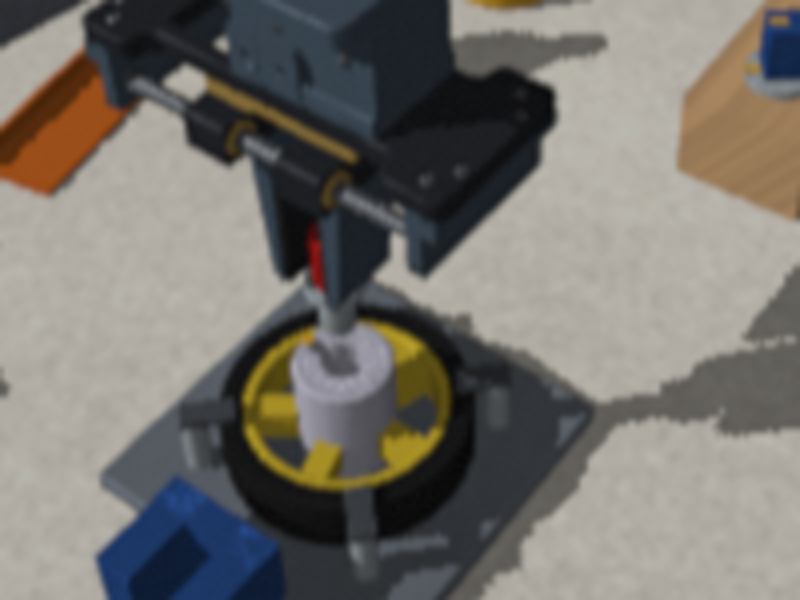

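The pin is in the jaws (red head at about (253,228) in the wrist view) and its stem is clear of the hub. Next I park it.

```bash
python3 - <<'E'
from h import *
O=ori(6.8); x,y=.5742,.2535
print(acc([x,y,.115],.2,O),ctrl.current_t())
p=ctrl.current_tool_pos(); snap("pics/w3.png"); s=ctrl.read_camera("side"); crop(s,100,200,300,350,4,"pics/s3.png")
ctrl.move_l([x,y,.068],vel=.1,ori=O); f0=ctrl.current_contact_force();print(f0)
hit=ctrl.move_l([x,y,.054],vel=.03,ori=O,contact_N=5)
print(hit,ctrl.current_tool_pos(),ctrl.current_contact_force(),ctrl.current_t())
s=ctrl.read_camera("side"); crop(s,100,240,300,384,4,"pics/s4.png")
E
```

```text
[ 0.0003967  -0.000249    0.00047504] 6.1167
[ 0.10011181 -0.69875658 -0.69743568]
True [0.57469044 0.25370871 0.06001041] [0.43013194 0.44545943 2.01417802] 7.2
```

View pics/s4.png

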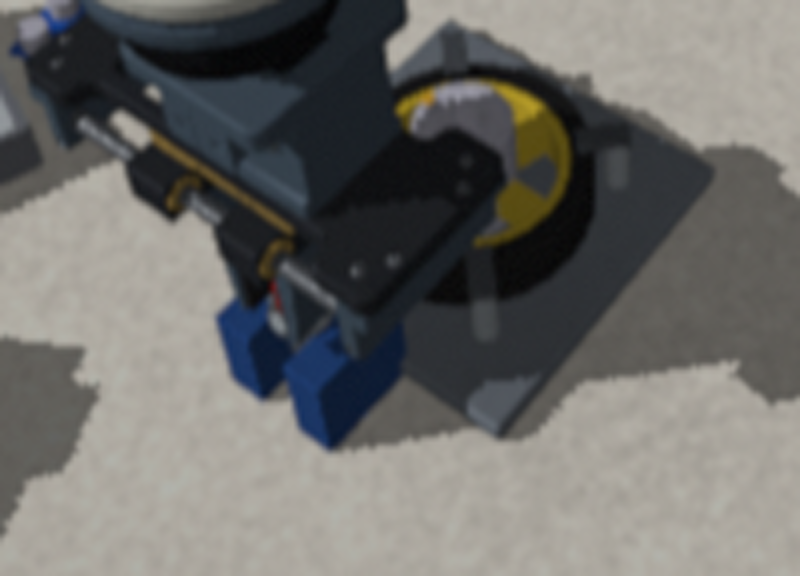

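View pics/w3.png

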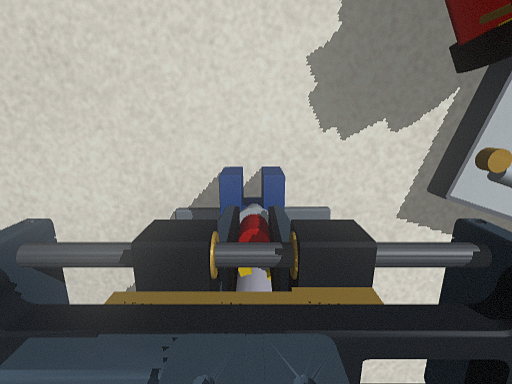

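```bash
python3 - <<'E'
from h import *
O=ori(6.8)
ctrl.command_gripper(0.5); print(ctrl.current_t(),ctrl.current_contact_force())
p=ctrl.current_tool_pos(); ctrl.move_l(p+[0,0,.045],vel=.1,ori=O)
ctrl.goto([.5866,.20,.21],O)
im,T=snap("pics/w5.png"); print(ctrl.current_tool_pos(),ctrl.current_t())
print(proj("wrist",(.574,.2537,.083),T),proj("wrist",(.5866,.1489,.07),T))
crop(im,190,80,330,230,4,"pics/w5c.png")
ctrl.goto([.561,-.160,.20],ori(42)); print(ctrl.current_t(),ctrl.current_q())
im,T=snap("pics/w6.png"); q=proj("wrist",(.561,-.160,.064),T).astype(int);print(q)
crop(im,q[0]-50,q[1]-45,q[0]+50,q[1]+35,8,"pics/w6c.png")
E
```

```text
7.8417 [ 0.58409717  0.62036547 -0.39518464]
[0.58598366 0.19989396 0.20896034] 9.0333
[247.52549129 136.15905962] [248.42237405 222.55071827]
10.3833 [-2.17002387e+01  2.57482665e+01  8.41832618e+01  1.31742561e-02
  7.01094748e+01 -6.37145905e+01]
[252 183]
```

View pics/w5c.png

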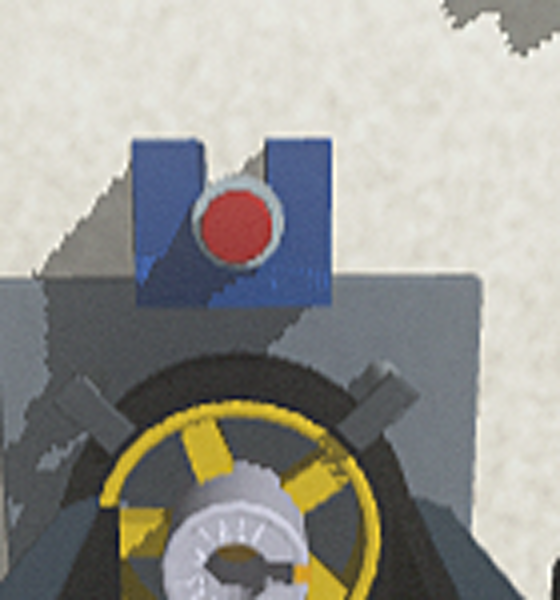

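View pics/w6c.png

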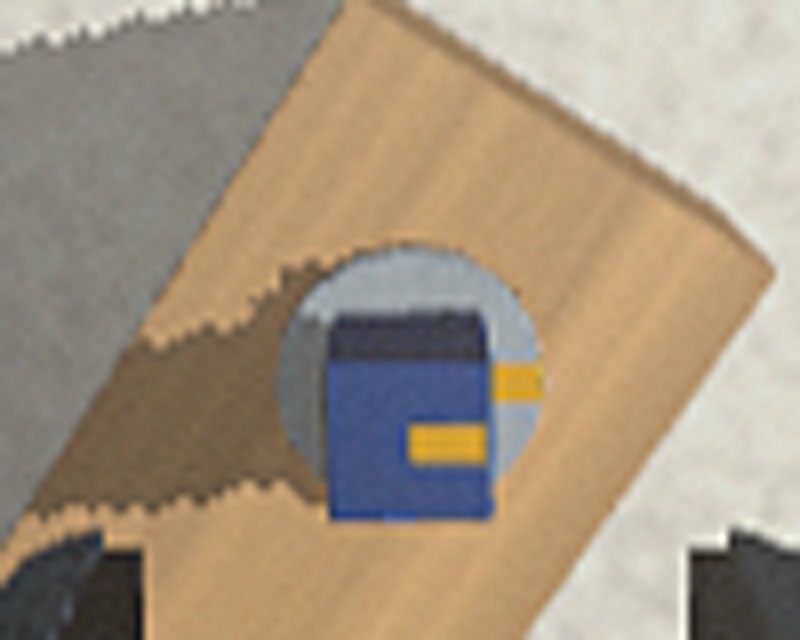

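The pin is parked: red head at about (237,228) in the crop, collar across both prongs. The axle's head is almost square to the tool, with the key mark to image right, so its yaw is about 42°.

```bash
python3 - <<'E'
from h import *
T=np.load("pics/w6.npy"); q=(252,183)
G=lambda x,y,z:at("wrist",(q[0]-50+(x+.5)/8-.5,q[1]-45+(y+.5)/8-.5),z,T)
fl=G(411,378,.064);hd=G(411,441,.098);print(fl,hd,np.linalg.norm(G(330,441,.098)-G(492,441,.098)),np.linalg.norm(G(278,378,.064)-G(545,378,.064)))
c=(fl+2*hd)/3
O=ori(42); x,y=c[:2]
print(acc([x,y,.13],.2,O))
ctrl.move_l([x,y,.069],vel=.12,ori=O); print(ctrl.current_tool_pos(),ctrl.current_contact_force())
ctrl.command_gripper(0.0); print(ctrl.current_grip_width()*91,ctrl.current_contact_force(),ctrl.current_tool_pos(),ctrl.current_t())
p=ctrl.current_tool_pos(); ctrl.move_l(p+[0,0,.065],vel=.15,ori=O)
print(ctrl.current_contact_force(),ctrl.current_wrist_torque(),ctrl.current_t(),ctrl.current_grip_width()*91,ctrl.current_tool_pos())
snap("pics/w7.png");s=ctrl.read_camera("side"); crop(s,260,90,460,240,4,"pics/s7.png")
E
```

```text
[ 0.56208851 -0.16045446  0.064     ] [ 0.56243249 -0.16074859  0.098     ] 0.021323180301537785 0.03922429489886623
[ 0.00027585 -0.00061581  0.00075857]
[ 0.56262752 -0.16075915  0.06948584] [-0.40684039  0.67421489  0.55126793]
21.800694505899187 [-1.68681121  0.16853294  6.12779555] [ 0.56251797 -0.16074028  0.0694625 ] 12.325
[ 0.70184418 -0.28133811 -3.37178203] [-0.08770344  0.03201607  0.02404877] 12.9083 21.41849080010312 [ 0.56212859 -0.16056243  0.13385295]
```

View pics/w7.png

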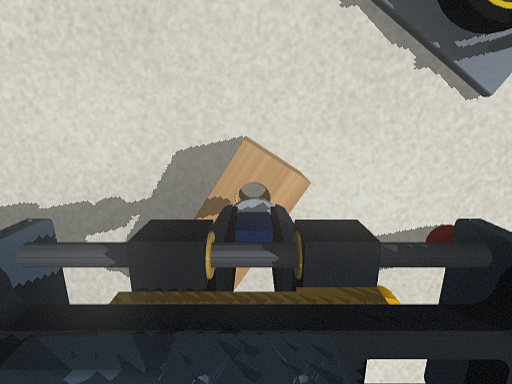

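View pics/s7.png

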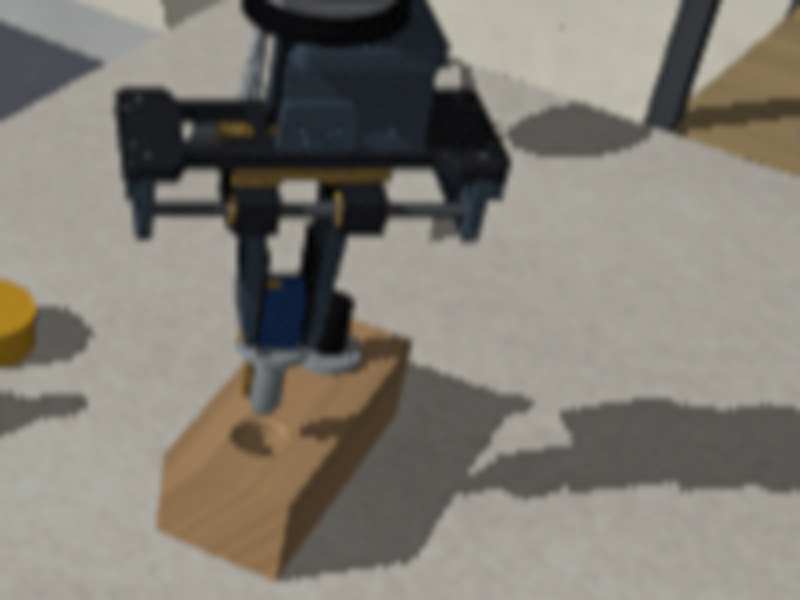

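```bash
python3 - <<'E'
from h import *
O=ori(6.8); hx,hy=.5866,.1489
p=ctrl.current_tool_pos(); ctrl.move_l(p+[0,0,.015],vel=.15)
ctrl.goto([hx,hy,.145],O); print(acc([hx,hy,.140],.1,O),ctrl.current_t(),ctrl.current_contact_force(),ctrl.current_grip_width()*91)
im,T=snap("pics/w8.png");crop(im,206,150,306,225,8,"pics/w8c.png")
s=ctrl.read_camera("side"); crop(s,150,190,280,310,5,"pics/s8.png")
# expected projections
for z in (.0845,.1165,.1285):
  print(z,proj("side",(hx,hy,z)),proj("wrist",(hx,hy,z),T))
print(proj("side",(hx,hy,.07)),proj("wrist",(hx,hy,.07),T))
E
```

```text
[0.00023731 0.00082734 0.00060926] 14.9417 [-0.02037003  0.26311723 -2.79091052] 21.676504048486642
0.0845 [214.04448805 264.21800509] [252.70828441 204.84533953]
0.1165 [212.85569004 252.19119381] [252.63055165 217.42544564]
0.1285 [212.39111251 247.49116376] [252.5950534  223.17040764]
[214.56045423 269.43792287] [252.73722049 200.16238631]
```

View pics/w8c.png

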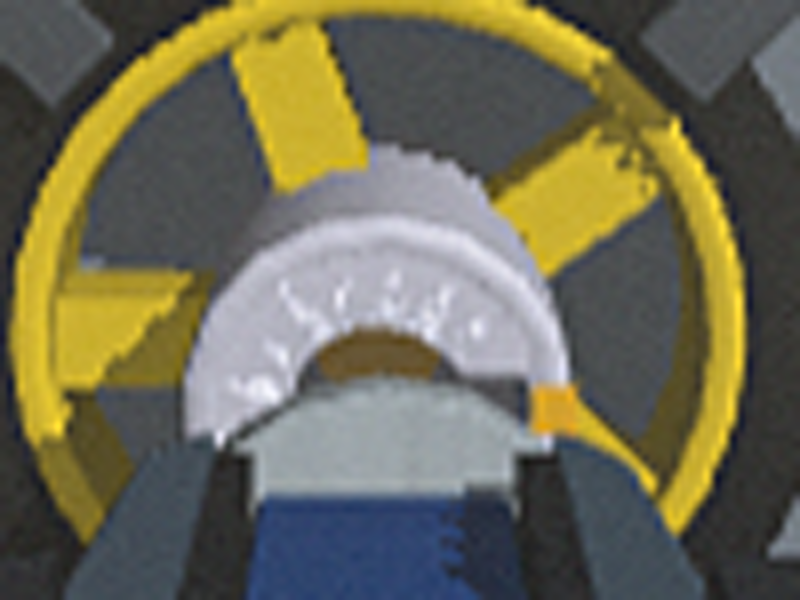

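View pics/s8.png

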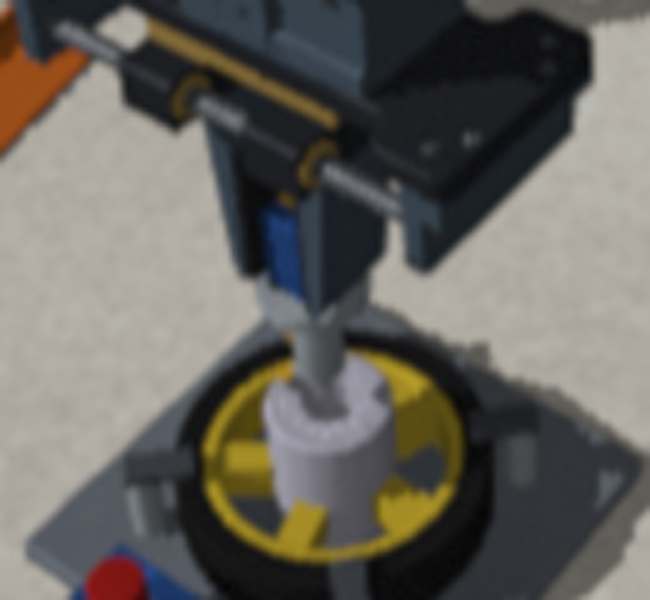

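```bash
python3 - <<'E'
from h import *
O=ori(6.8); hx,hy=.5867,.1485
def st(m,hit=None): print(m,hit,np.round(ctrl.current_tool_pos(),4),np.round(ctrl.current_contact_force(),2),np.round(ctrl.current_wrist_torque(),3),round(ctrl.current_t(),2))
print(acc([hx,hy,.136],.1,O))
e=np.array([hx,hy,0])-ctrl.current_tool_pos(); e[2]=0
hit=ctrl.move_l(np.array([hx,hy,.116])+e*0,vel=.05,ori=O,contact_N=6); st("to key",hit)
if not hit:
    hit=ctrl.move_l([hx,hy,.097],vel=.03,ori=O,contact_N=6); st("key",hit)
s=ctrl.read_camera("side"); crop(s,150,190,280,310,5,"pics/s9.png")
im,T=snap("pics/w9.png");crop(im,206,150,306,225,8,"pics/w9c.png")
E
```

```text
[0.0003608  0.0001487  0.00048446]
to key False [0.5866 0.1485 0.1158] [-0.56 -1.2  -1.95] [-0.022  0.082  0.011] 16.1
key False [0.5868 0.1485 0.0971] [ 0.12 -0.18 -2.12] [-0.036  0.057 -0.035] 16.88
```

View pics/s9.png

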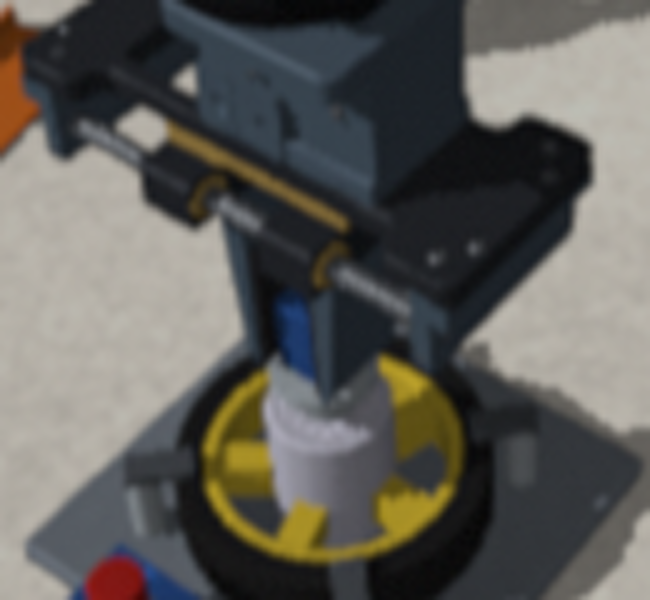

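View pics/w9c.png

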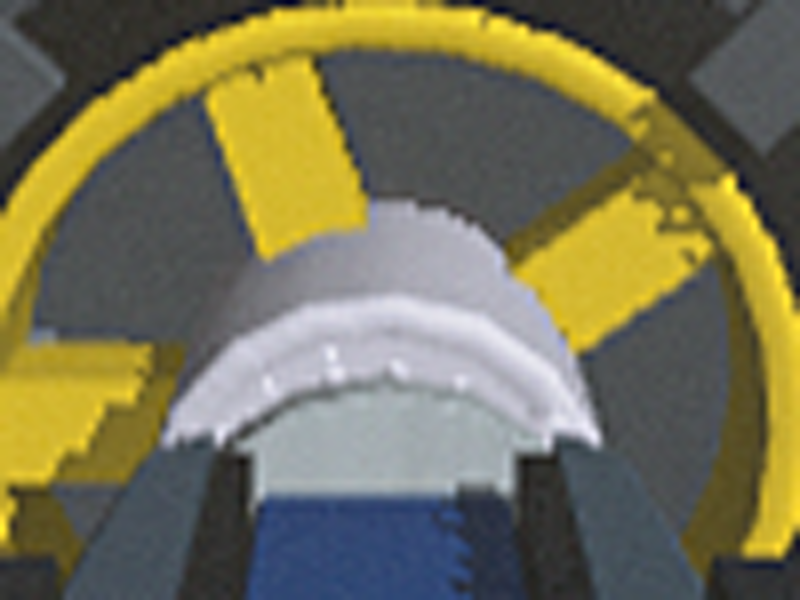

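```bash
python3 - <<'E'
from h import *
O=ori(6.8); hx,hy=.5867,.1485
def st(m,hit=None): print(m,hit,np.round(ctrl.current_tool_pos(),4),np.round(ctrl.current_contact_force(),2),np.round(ctrl.current_wrist_torque(),3),round(ctrl.current_t(),2),round(ctrl.current_grip_width()*91,2))
for z in (.092,.088,.085,.083,.0815,.080,.079):
    hit=ctrl.move_l([hx,hy,z],vel=.02,ori=O,contact_N=22); st(z,hit)
    if hit or ctrl.current_contact_force()[2]>18: break
s=ctrl.read_camera("side"); crop(s,150,190,280,310,5,"pics/s10.png")
im,T=snap("pics/w10.png");crop(im,206,150,306,225,8,"pics/w10c.png"); st("end")
E
```

```text
0.092 False [0.587  0.1485 0.0922] [ 0.58 -0.21  1.7 ] [-0.017 -0.202 -0.007] 17.38 21.95
0.088 False [0.587  0.1485 0.0881] [ 1.81 -0.25  3.94] [-0.037 -0.385  0.037] 17.73 21.56
0.085 False [0.587  0.1485 0.0851] [3.38 0.74 5.21] [ 0.052 -0.528 -0.029] 18.03 21.63
0.083 False [0.587  0.1485 0.0832] [1.34 0.79 5.68] [-0.017 -0.392  0.073] 18.28 21.83
0.0815 False [0.587  0.1485 0.0818] [1.46 0.88 6.43] [ 0.007 -0.395  0.008] 18.53 21.67
0.08 False [0.5871 0.1486 0.0811] [-1.92 -0.25 19.08] [-0.172  0.418 -0.034] 18.78 22.37
end None [0.5871 0.1486 0.0811] [-2.38 -0.43 18.91] [-0.143  0.415  0.034] 18.88 21.59
```

View pics/s10.png

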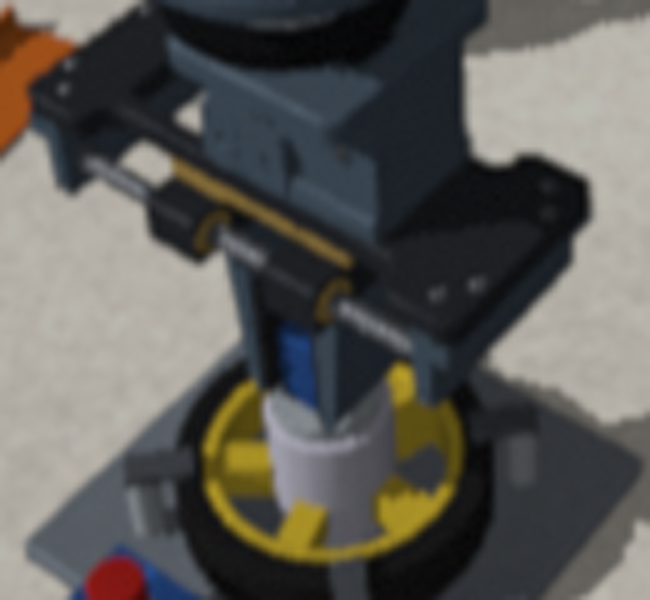

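View pics/w10c.png

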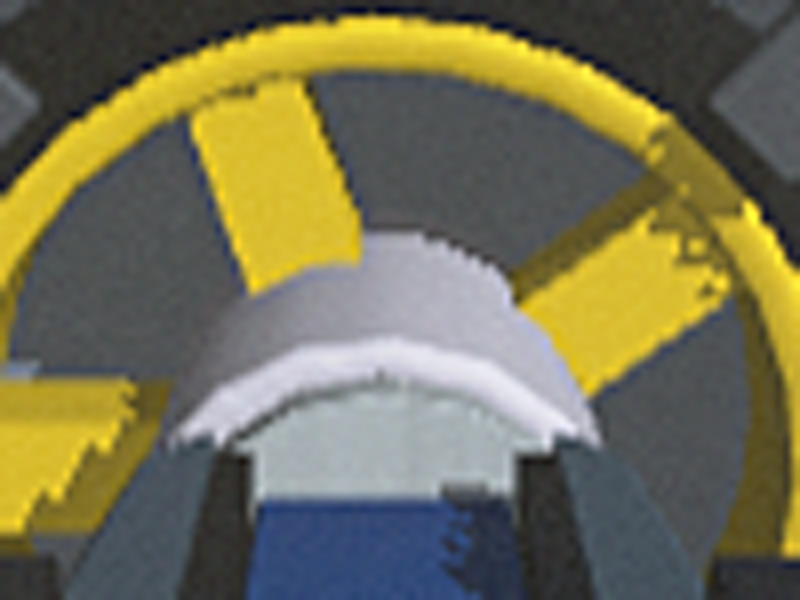

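```bash
python3 - <<'E'
from h import *
O=ori(6.8); hx,hy=.5867,.1485
def st(m,hit=None): print(m,hit,np.round(ctrl.current_tool_pos(),5),np.round(ctrl.current_contact_force(),2),np.round(ctrl.current_wrist_torque(),3),round(ctrl.current_t(),2),round(ctrl.current_grip_width()*91,2))
hit=ctrl.move_l([hx+.0002,hy,.0794],vel=.02,ori=O); st("press",hit)
for i in range(3): ctrl.sleep(.5); st(i)
a=ctrl.current_eef_rot();print(np.round(a,4))
s=ctrl.read_camera("side");crop(s,140,225,270,340,6,"pics/s11.png")
t=ctrl.read_camera("top");crop(t,135,175,235,260,8,"pics/t11.png")
im,T=snap("pics/w11.png");crop(im,206,150,306,225,8,"pics/w11c.png")
E
```

```text
press False [0.5871  0.14857 0.08104] [-4.63 -0.95 30.28] [-0.267  1.207  0.052] 19.13 21.84
0 None [0.58708 0.14855 0.08103] [-6.8  -1.01 30.42] [-0.261  1.275  0.065] 19.63 21.51
1 None [0.58709 0.14856 0.08105] [-6.15 -1.07 30.03] [-0.281  1.215  0.011] 20.13 21.72
2 None [0.58707 0.14854 0.08102] [-6.61 -0.72 29.66] [-0.242  1.222  0.005] 20.63 21.73
[[ 9.930e-01  1.100e-03 -1.185e-01]
 [ 1.185e-01  1.000e-04  9.930e-01]
 [ 1.100e-03 -1.000e+00 -0.000e+00]]
```

View pics/s11.png

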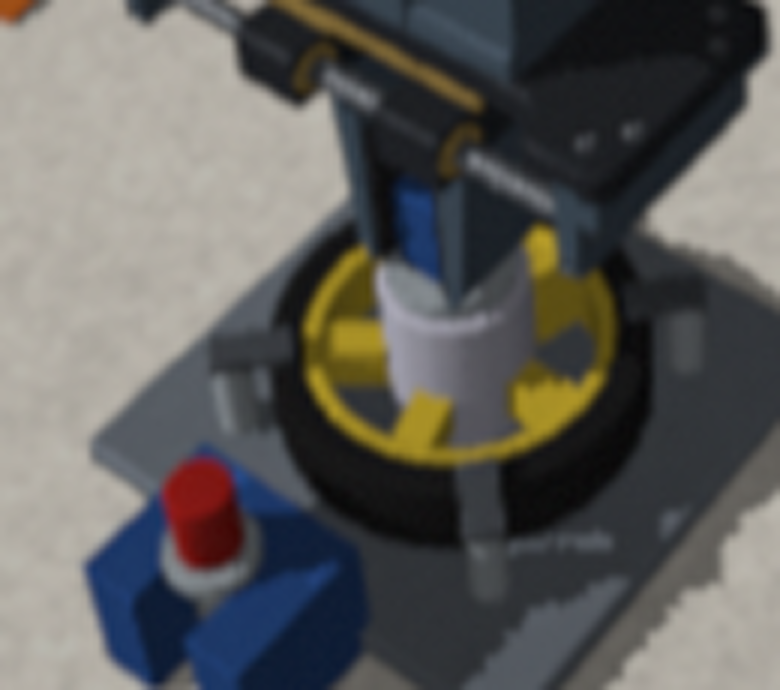

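View pics/w11c.png

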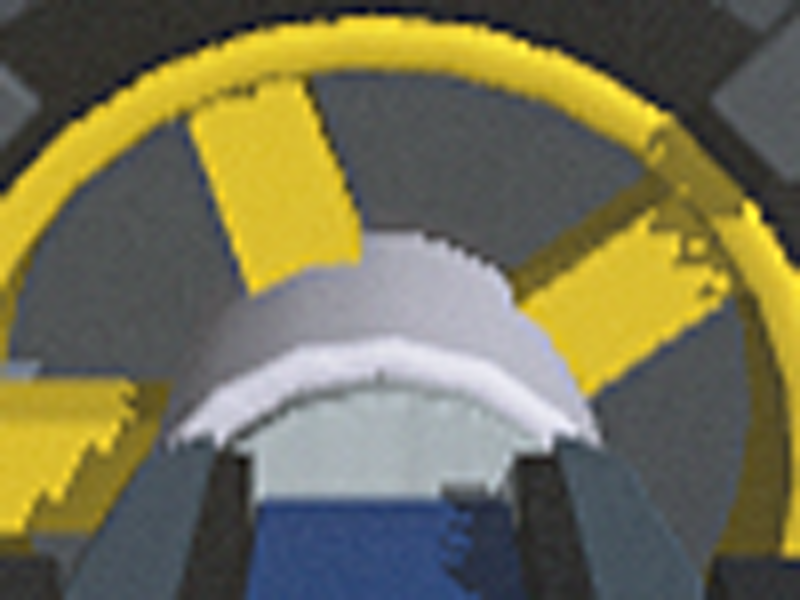

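View pics/t11.png

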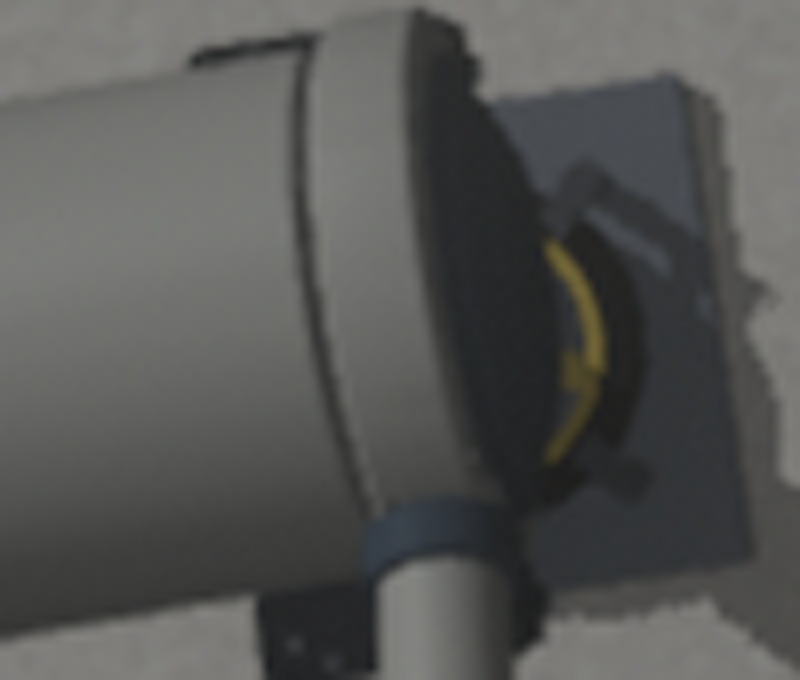

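```bash
python3 - <<'E'
from h import *
ctrl.sign_off(); print(ctrl.current_t(),ctrl.current_tool_pos(),ctrl.current_contact_force())
E
```

```text
the job is handed in; nothing more can be done
the job is handed in; nothing more can be done
```

I parked the locating pin in the side arm's notch, then pushed the keyed axle home in the hub and handed the job in at about 21 s. The gripper was still holding the axle down.

- **Pin:** It came out of the hub and was lowered until its collar met the blue arm, at the expected height (TCP 0.060 m). After I let go, the wrist and side pictures show it upright with the collar resting on both prongs.
- **Axle:** Turned about 35° (to 6.8° yaw), its key went into the keyway without any measured contact. It then met the ejector spring, which pushed back about 4 to 9 N, and stopped hard at TCP z = 0.0811 m; I expected 0.0815 m. Pushing about 11 N more moved it only 0.06 mm.
- **Final hold:** It held steady for 1.5 s at about 30 N down with no slip. The pictures show the flange flush on the hub face.

**Disagreements:** the 0.4 mm depth difference may be a small slip in the grip. About 6.6 N of sideways force and 1.2 N m of wrist moment remained during the hold. I had no direct reading of the ejector, so home is judged from depth, stiffness and pictures.

The plain axle, bottle and tin were never approached by the fingers. I took no final picture of them.

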